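# Set and lock the guide collar of a shoe-edge finishing machine

### The job

Unlock the collar on the machine's slanted head: pull the spring pin's blade handle out, give it a quarter turn anticlockwise and let it down into its rest notch so that it stays out by itself. Then turn the collar anticlockwise, click by click, until its pointer stands at the tall plug that marks the stop, and finally turn the pin's handle back so that the pin snaps fully home and locks the collar there. Leave the other things on the bench where they are, and let go at the end.

Things in the scene. Friction and masses are not known exactly. Their poses are not given: they have to be found in the camera images.
- head (a point): Centre of the head of the green machine (fixed to the bench; place and heading vary), on the top face of its slanted 200 x 200 mm deck. z: the head's axis, out of the deck, leaning 26 degrees from vertical (at zero heading towards the robot); x: up the slope; y: along the deck to the left. All turns are about this z, anticlockwise positive, seen from above the head.
- nose (a point): Top of the 12 mm spindle stub on the head's axis, 56 mm above the deck. The fixed barrel below it shows inside the collar's top, 36 mm across, up to 46 mm. Axes as head. A ball-detent block stands on the deck 60 degrees clockwise from x, 65 to 97 mm from the axis, 20 mm high.
- pin_housing (a point): Spring pin's dark steel housing: point on the pin's axis (parallel to the head's axis and 50 mm up the slope from it) at the housing's top, 32 mm above the deck. The housing reaches from 36 to 80 mm up the slope from the head's axis and 14 mm to either side. Axes as head.
- collar_grip (a point): Aluminium collar around the barrel: point on its axis, 30 mm above the deck. Knurled round grip of 50 mm diameter, 12 to 44 mm above the deck, on a flange with twelve round lobes (111 mm across, 4 to 12 mm above the deck).  A click takes about 0.3 N m; it turns only while the pin is out.
- pointer (a point): Tip of the collar's pointer, a tab 9 mm wide on the flange, 66 mm from the head's axis, 12 mm above the deck.
- collar (a joint): Collar angle in rad, positive anticlockwise: 0 at the start, where the pointer stands 60 degrees (1.047 rad) anticlockwise from the head's x, so 1.571 or 2.618 brings it to the mark. Ball detents at every multiple of 0.524 rad (30 degrees); left between two clicks it is drawn to the nearer. Stops at -0.15 and 3.4.
- knob_grip (a point): Centre of the spring pin's blade handle: a flat steel blade 28 mm long (its x), 10 mm thick (its y), 20 mm high, on an 8 mm stem. With the pin home it is 56 mm above the deck (underside 46, top 66), its length along the head's x; it rises with the pin and turns with the handle.
- pin (a joint): How far the pin is pulled out along the head's axis, m: 0 home (its tip locks the collar's flange), 0.009 resting in the rest notch, end stop at 0.016. A spring pulls it home: 5 N at 0, 10 N at the end, plus a drag of 0.5 N per 10 mm/s. The tip is clear of the collar above 0.007. With the collar between clicks the pin cannot go home.
- pin_knob (a joint): Turn of the pin's handle, rad, positive anticlockwise: 0 as home, 1.57 at the rest notch. A cross key keeps it from turning (but a little play) below 0.012 pulled out; above that it turns freely, stops at -0.12 and 1.69. To leave the rest notch (3 mm deep) it must be lifted above 0.012 again.
- tin: Flat closed tin, bystander, 72 mm across, 32 high, beside the machine.
- heel: Black rubber heel block, bystander, 62 x 55 x 30 mm, beside the machine.
- hammer: Hammer lying on the bench, bystander.
- jar: Closed amber jar 110 mm high, bystander.
- last_a: Wooden shoe last, about 180 mm long and 90 high, bystander.
- last_b: Second such last, bystander.
- tack_bowl: Small steel bowl, bystander.
- mark_plug (a point): The mark: the tall one of two round steel plugs, 12 mm in diameter, standing 20 mm out of the deck, 80 mm from the head's axis, 150 or 210 degrees anticlockwise from the head's x (it differs from start to start; it is 3 or 5 clicks from the start). Point on the plug's axis, 12 mm above the deck. Aligned, the pointer's tip point is 14 mm from this point.
- blank_plug (a point): The other plug, a low blank 5 mm high that marks nothing, in the other of the two places. Point at the middle of its top.

How it is judged:
On the way, in this order (a step that is already met when the one before it is completed fails the run):
1. the pin rests in its rest notch, pulled out and turned, with the fingers off it (value of joint pin between 0.0075 and 0.0105 m and value of joint pin_knob above 1.3 rad and contact force between the fingers and pin_knob below 0.2 N), for 0.2 s.
2. the collar's pointer stands at the tall plug while the pin is still parked (distance between pointer and mark_plug below 0.016 m and value of joint pin above 0.0075 m and value of joint pin_knob above 1.3 rad), for 0.2 s.
At the end, for the whole second after the job is handed in: The collar's pointer stands at the tall plug (within about 0.1 rad of in line: tip point within 16 mm of the plug's point) and the pin is home (within 2 mm) with its handle turned back (within 0.3 rad) (distance between pointer and mark_plug below 0.016 m and value of joint pin below 0.002 m and value of joint pin_knob below 0.3 rad); the robot touches nothing.
It fails at once if another thing on the bench is moved by more than 30 mm (distance of any of tin, heel, hammer, jar, last_a, last_b, tack_bowl from where it was at the start of the episode above 0.03 m).
It also fails if it takes over 72 s, if anything falls off the work surface, if the arm or the gripper's body presses on something with over 40 N, if the wrist force passes 120 N, or if a joint passes its speed limit or range.

### The arm

A 7-joint arm with a two-finger parallel gripper is mounted at the origin on the work surface. World frame = base frame: x ahead of the robot, y to its left, z up, the work surface at z = 0. Lengths are in m, angles in rad, forces in N, time in s.
With the tool pointing down it reaches from about 0.4 to 0.85 m from the base axis. Payload 10.4 kg.
Tool frame: the origin (TCP) lies at the very end of the fingers, on their centre line; the grasp point (between the pads) lies 19 mm behind it; z points along the fingers, y is the line along which they close (so a half turn about z gives the same grasp; the last joint's range is limited). The gripper opens to 87 mm and grips with 3 to 60 N. Pads are 19 mm wide; open, the fingers measure 117 mm over their backs; the gripper's body (75 mm by 190 mm) begins 51 mm behind the grasp point.
Start: joints at [1.28, 0.332, -0.065, 1.46, 0.022, 1.35, -0.088], TCP at [0.165, -0.603, 0.223] pointing down, gripper open.
Joint ranges: [-2.6, 2.6], [-0.5, 2.12], [-1.47, 1.34], [0.16, 2.42], [-1.27, 4.41], [0.06, 2.06], [-2.6, 2.6]. Speed limits (rad/s): [2.22, 2.22, 2.79, 2.79, 3.14, 3.14, 3.14].

### API

Orientations are given as a unit quaternion [x, y, z, w].
In Python, from bench import r gives the robot as it stands.
- The arm moves only by the shell command python3 -m crank 'ROWS' [FORCE]. ROWS is JSON, a list that holds one entry, the list of rows, each a list of 5 numbers: the shift along the tool's x, y, z in mm, then the turn about the tool's z in degrees, then the opening, from -1 (shut) to 1 (fully open). A call has 1 to 20 rows; each row is the pose to reach, as a shift and turn from the pose commanded when the call began, along the tool's axes at that moment; what a row does not reach only later rows make up. A row lasts 1/10 s, in which the tool goes at most 50 mm and 8.59 degrees, less where a joint would pass 70% of its speed; a pose out of reach is approached as far as the arm can. A call with a gripper value outside its range is refused whole. The fingers move at their own pace and stop on an object; FORCE is the grip in N (left out, the last holds). Time passes only in rows, so rows that repeat a pose let the fingers close. It gives the time, the measured TCP pose, the force, the opening and the grip force at its end, in the units of the state.
- r.read_state(): the state, without advancing time (a new reading comes with each control period).
- r.camera(name): name is "side" or "top"; returns a dict with "image" (420x560x3 uint8, red, green, blue), "vfov" (degrees; the focal length in pixels is half the picture's height over the tangent of half this angle, whatever the lens; pixels are square), "cx", "cy" (the principal point, pixels), "eye" and "attitude" of the camera in the world. Camera axes: x right, y down, z forward; pixel columns grow to the right and rows downward; lengths in m; the calibration is good to about 2 mm. A picture is of the moment at which its call begins. There is no depth.
- r.close_job(): hands the job in; it is judged then, once.
The state is a dict: "time": time; "joint_positions": joint angles; "joint_vel": joint speeds; "joint_torque": joint torques, N m; "ee_pos": TCP position; "eef_rot": TCP orientation; "ft_force": force on the tool from outside, world axes, zero at the start; "torque": the same for the moment, N m; "width": finger opening in m; "grip_force": force on a finger pad.
Only numpy, scipy, OpenCV 4.12 (cv2) and the standard library are available. Lean on these libraries where they do the work, as an engineer would, in place of code of your own. Each camera call takes 0.05 s, during which the arm holds its last target. There are 200 camera calls.

## Working session

There is one attempt and no reset: what is moved stays moved. The work goes in short steps, Python scripts to look and compute and a shell command to move; the robot and the scene stay as the last step left them, time stands still between calls to the robot, and variables do not carry over. Pictures are saved under pics/ and viewed, at most 10 in all, crops included, and the job is handed in when it is done.

```bash
ls; mkdir -p pics
python3 - <<'E'
from bench import r
import cv2
s=r.read_state();print({k:s[k] for k in('time','ee_pos','eef_rot','width','joint_positions','ft_force')})
for n in('side','top'):
    c=r.camera(n);cv2.imwrite(f'pics/{n}0.png',c['image'][:,:,::-1]);print(n,c['vfov'],c['cx'],c['cy'],c['eye'],c['attitude'])
E
```

```text
pics
{'time': 0.0, 'ee_pos': array([ 0.16527946, -0.60234854,  0.22174407]), 'eef_rot': array([ 9.91046014e-01,  1.33518850e-01, -1.27914466e-04, -7.06667286e-04]), 'width': 0.08698613791935693, 'joint_positions': array([ 1.28037998,  0.33288775, -0.06469103,  1.46094117,  0.02159558,
        1.34989529, -0.08849025]), 'ft_force': array([-0.4083985 ,  0.43906944, -0.90521283])}
side 43.18300374919098 280.77407831212446 204.86711224706852 [1.23622348 0.80276659 1.07985029] [ 0.30690472  0.85386384 -0.39301669 -0.14921099]
top 51.80377112806319 282.502948130065 210.44788711253548 [ 0.4228272  -0.03376092  1.39980231] [ 0.71366495 -0.69939498  0.0335686  -0.02005367]
```

View pics/side0.png

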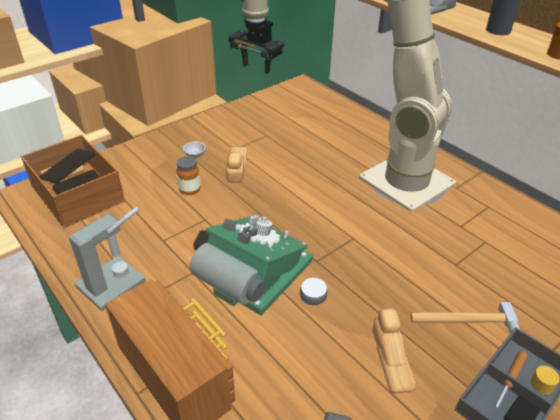

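View pics/top0.png

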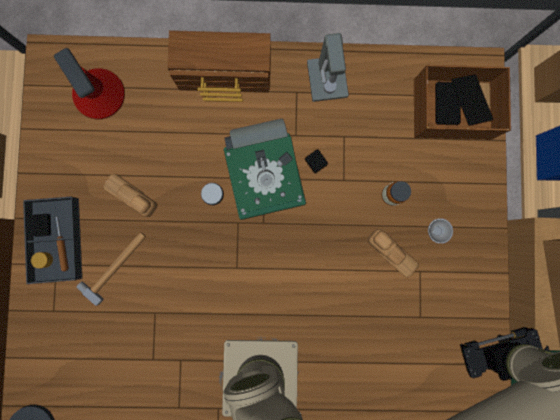

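The side view shows the machine at about (255,245). The top view shows it at about (265,178), heading roughly +10° (anticlockwise), with the tin at (212,194) and the heel at (316,161) beside it. Next I'll zoom in.

Run:
```python
import cv2
t=cv2.imread('pics/top0.png')[110:225,215:335];s=cv2.imread('pics/side0.png')[200:300,190:320]
cv2.imwrite('pics/c_top.png',cv2.resize(t,None,fx=5,fy=5,interpolation=cv2.INTER_CUBIC))
cv2.imwrite('pics/c_side.png',cv2.resize(s,None,fx=6,fy=6,interpolation=cv2.INTER_CUBIC))
```

```text
(no output)
```

View pics/c_top.png

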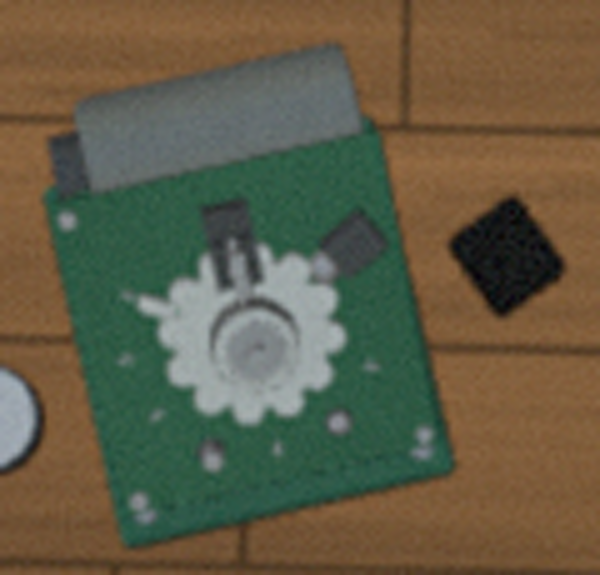

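View pics/c_side.png

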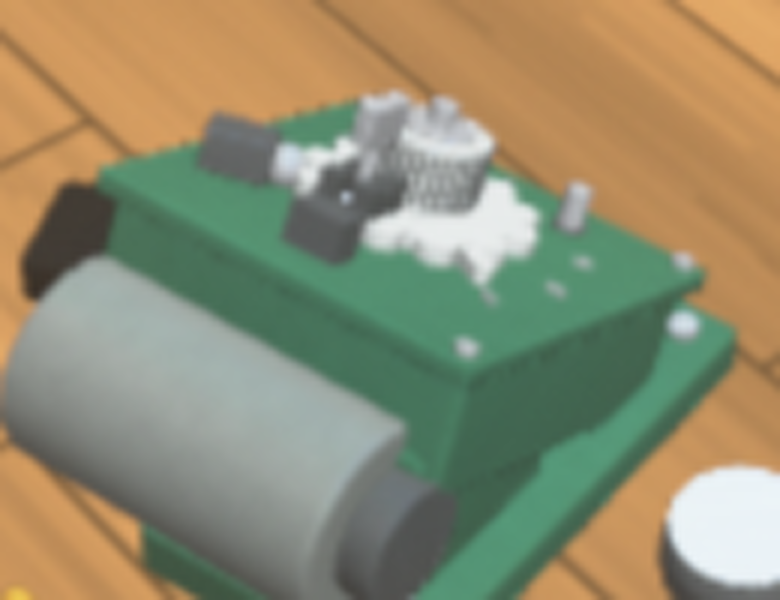

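Top crop: nose at (258,348), blade at (235,250), pointer at (148,303), plugs at (212,457) and (340,422). Side crop: nose at (445,102), blade at (385,100), tall plug at (575,205). In the side view the tall plug follows the two ticks after the pointer, which suggests it is the 150° one. I'll take finer crops to pick points more precisely.

Run:
```python
import cv2,numpy as np
t=cv2.imread('pics/top0.png')[150:208,236:290];s=cv2.imread('pics/side0.png')[210:252,234:292]
def g(im,x0,y0,f):
    o=cv2.resize(im,None,fx=f,fy=f,interpolation=cv2.INTER_CUBIC)
    for i in range(im.shape[1]):
        if (x0+i)%5==0:
            x=int((i+.5)*f);cv2.line(o,(x,0),(x,6 if (x0+i)%10 else o.shape[0]),(0,255,255),1);cv2.putText(o,str(x0+i),(x,18),0,.35,(0,255,255))
    for i in range(im.shape[0]):
        if (y0+i)%5==0:
            y=int((i+.5)*f);cv2.line(o,(0,y),(6 if (y0+i)%10 else o.shape[1],y),(0,255,255),1);cv2.putText(o,str(y0+i),(0,y-2),0,.35,(0,255,255))
    return o
cv2.imwrite('pics/z_top.png',g(t,236,150,10));cv2.imwrite('pics/z_side.png',g(s,234,210,13))
```

```text
(no output)
```

View pics/z_top.png

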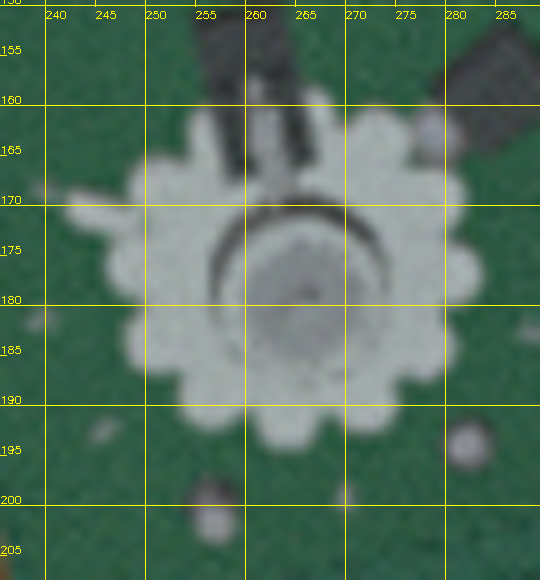

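View pics/z_side.png

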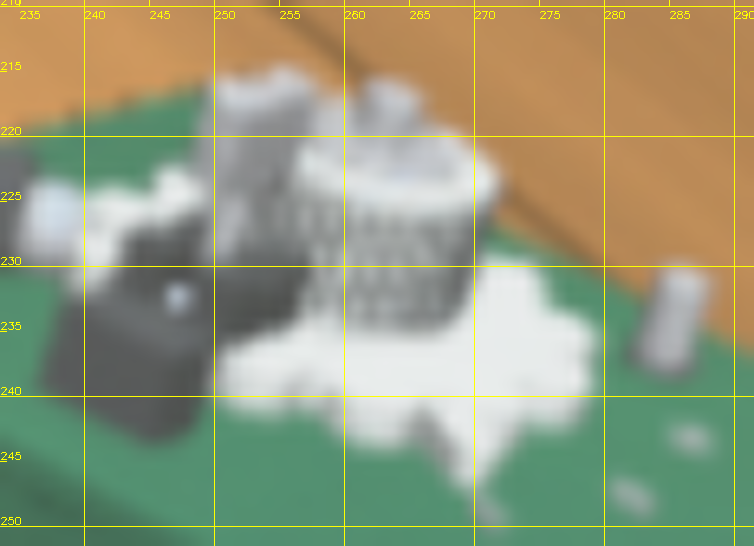

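Top picks (pixels): nose (266.3,179.2), plug tops (256.9,202) and (282.2,194), pointer tip (242.3,170.2), flange centre (265.2,176.7). Side picks: nose (263.5,216.5), blade top (253.8,216), tall plug top (285.8,230.8), pointer tip (269.8,246.7). I'll triangulate these and fit the machine pose.

```bash
cat > h.py <<'E'
import numpy as np
from scipy.spatial.transform import Rotation as R
from scipy.optimize import least_squares
CAM={'side':(43.18300374919098,280.77407831212446,204.86711224706852,[1.23622348,0.80276659,1.07985029],[0.30690472,0.85386384,-0.39301669,-0.14921099]),
'top':(51.80377112806319,282.502948130065,210.44788711253548,[0.4228272,-0.03376092,1.39980231],[0.71366495,-0.69939498,0.0335686,-0.02005367])}
def proj(n,p):
    v,cx,cy,e,q=CAM[n];f=210/np.tan(np.radians(v/2))
    c=R.from_quat(q).inv().apply(np.array(p)-e);return np.array([cx+f*c[0]/c[2],cy+f*c[1]/c[2]])
def tri(obs):
    return least_squares(lambda p:np.concatenate([proj(n,p)-u for n,u in obs]),[.5,0,.2])
def headR(h):  # z leans towards robot at zero heading
    return R.from_euler('z',h)*R.from_euler('y',-np.radians(26))
def pol(r,d,z): return [r*np.cos(np.radians(d)),r*np.sin(np.radians(d)),z]
E
python3 - <<'E'
from h import *
T={'nose':(266.3,179.2),'plug':(256.9,202),'blade':(262,162.5),'ptr':(242.3,170.2)}
S={'nose':(263.5,216.5),'plug':(285.8,230.8),'blade':(253.8,216),'ptr':(269.8,246.7)}
for k in T:
    s=tri([('top',T[k]),('side',S[k])]);print(k,s.x.round(4),s.fun.round(2))
M=.001*np.array([[0,0,56],pol(80,150,20),pol(80,150,20),[50,0,66],[0,0,56],pol(66,60,12),pol(66,60,12),pol(80,210,5),[0,0,12]])
O=[('top',T['nose']),('top',T['plug']),('side',S['plug']),('side',S['blade']),('side',S['nose']),('top',T['ptr']),('side',S['ptr']),('top',(282.2,194)),('top',(265.2,176.7))]
def f(x): 
    P=headR(x[3]).apply(M)+x[:3];return np.concatenate([proj(n,p)-u for (n,u),p in zip(O,P)])
s=least_squares(f,[.5,0,.15,.2],loss='soft_l1');print(s.x.round(4),np.degrees(s.x[3]));print(f(s.x).reshape(-1,2).round(2))
Rh=headR(s.x[3]);print(Rh.as_matrix().round(4))
for n,p in dict(nose=[0,0,.056],plug=M[1],blade=M[3],ptr=M[5]).items():
    w=Rh.apply(p)+s.x[:3];print(n,w.round(4),proj('top',w).round(1),proj('side',w).round(1))
w=Rh.apply(.001*np.array(pol(80,210,20)))+s.x[:3];print('210 tall',proj('top',w),proj('side',w))
E
```

```text
nose [ 0.6038 -0.0067  0.1699] [-0.53  0.55 -0.68 -0.08]
plug [0.5458 0.0195 0.1039] [ 0.13 -0.13  0.17  0.01]
blade [0.6451 0.0061 0.2035] [-0.7   0.74 -0.9  -0.11]
ptr [0.6365 0.0633 0.1343] [ 0.2  -0.21  0.25  0.02]
[ 0.6254 -0.0009  0.1164  0.2559] 14.663854094519493
[[-0.4   1.44]
 [ 0.02 -0.38]
 [ 0.05  0.16]
 [-0.23  0.35]
 [-0.12  0.41]
 [ 0.93  0.05]
 [ 0.16 -2.99]
 [-0.02 -0.12]
 [-0.56 -0.41]]
[[ 0.8695 -0.2531 -0.4241]
 [ 0.2275  0.9674 -0.111 ]
 [ 0.4384  0.      0.8988]]
nose [ 0.6017 -0.0071  0.1668] [265.9 180.6] [263.4 216.9]
plug [0.5465 0.0199 0.104 ] [256.9 201.6] [285.8 231. ]
blade [0.6409 0.0032 0.1977] [262.4 165.1] [253.6 216.3]
ptr [0.6345 0.0606 0.1417] [243.2 170.2] [270.  243.7]
210 tall [282.77850126 195.48175279] [262.06474818 219.20960687]
```

The tall plug is confirmed at 150° (its side residual is about 0.2 px, against a 20 px miss for 210°), so it is 3 clicks away. The pointer's side pick was its lower edge, so I'll drop that and the top-view nose pick and refit. Since the rows only allow yaw, the tool stays vertical, and I'll work in a heading-aligned frame.

```bash
cat >> h.py <<'E'
def fit(O,M,x0=(.6254,-.0009,.1164,.256)):
    f=lambda x:np.concatenate([proj(n,p)-u for (n,u),p in zip(O,headR(x[3]).apply(.001*np.array(M))+x[:3])])
    s=least_squares(f,x0,loss='soft_l1');return s.x,f(s.x).reshape(-1,2)
def rel(p,H,st):  # shift in tool axes (mm) from state's TCP to head-frame point p (mm)
    w=headR(H[3]).apply(.001*np.array(p,float))+H[:3]
    return 1000*R.from_quat(st['eef_rot']).inv().apply(w-st['ee_pos'])
E
python3 - <<'E'
from h import *
from bench import r
M=[pol(80,150,20),pol(80,150,20),[50,0,66],[0,0,56],pol(66,60,12),pol(80,210,5),[0,0,12],[0,0,46]]
O=[('top',(256.9,202)),('side',(285.8,230.8)),('side',(253.8,216)),('side',(263.5,216.7)),('top',(242.3,170.2)),('top',(282.2,194)),('top',(265.2,176.7)),('top',(265.7,179.3))]
H,e=fit(O,M);print(H.round(4),np.degrees(H[3]));print(e.round(2).tolist())
for i in range(len(O)):
    print(fit(O[:i]+O[i+1:],M[:i]+M[i+1:])[0].round(4))
np.save('H.npy',H)
st=r.read_state();m=R.from_quat(st['eef_rot']).as_matrix();print('tool x yaw',np.degrees(np.arctan2(m[1,0],m[0,0])))
print('blade centre',rel([50,0,56],H,st))
E
```

```text
[ 0.625  -0.0007  0.1172  0.259 ] 14.839893501446463
[[0.04, -0.26], [0.15, -0.12], [-0.07, 0.11], [0.0, -0.04], [0.85, 0.19], [-0.01, -0.09], [-0.61, -0.33], [-0.13, 0.4]]
[ 0.6252 -0.0007  0.1172  0.2583]
[ 6.250e-01 -6.000e-04  1.174e-01  2.598e-01]
[ 0.6251 -0.0007  0.117   0.2593]
[ 0.625  -0.0007  0.1172  0.2589]
[ 0.6249 -0.0013  0.1167  0.2538]
[ 6.251e-01 -6.000e-04  1.172e-01  2.608e-01]
[ 6.253e-01 -1.000e-04  1.176e-01  2.636e-01]
[ 0.6249 -0.0007  0.117   0.2582]
tool x yaw 15.34689959961026
blade centre [ 622.99120938 -458.310405     32.96980493]
```

```bash
python3 -m crank '[[[0,0,-25,0,1],[50,-40,-25,0,1],[90,-70,-25,0,0.5],[130,-100,-25,0,0.2],[170,-130,-25,0,0.2],[210,-160,-25,0,0.2],[250,-190,-25,0,0.2],[290,-220,-25,0,0.2],[330,-250,-25,0,0.2],[370,-280,-25,0,0.2],[410,-310,-25,0,0.2],[450,-340,-25,0,0.2],[490,-370,-25,0,0.2],[530,-400,-25,0,0.2],[570,-430,-25,0,0.2],[600,-450,-25,0,0.2],[623,-458,-25,0.5,0.2],[623,-458,-25,0.5,0.2],[623,-458,-25,0.5,0.2],[623,-458,-25,0.5,0.2]]]' 20
cat > st.py <<'E'
from h import *
from bench import r
import sys
H=np.load('H.npy');s=r.read_state()
m=R.from_quat(s['eef_rot']).as_matrix()
p=headR(H[3]).inv().apply(s['ee_pos']-H[:3])*1000
f=headR(H[3]).inv().apply(s['ft_force'])
print('t',s['time'],'yaw-head',round(np.degrees(np.arctan2(m[1,0],m[0,0])-H[3]),2),'TCP head mm',p.round(1),'F head',f.round(1),'w',round(s['width']*1000,1),'g',round(s['grip_force'],1),'j',np.round(s['joint_positions'],2),'tilt',m[:,2].round(3))
E
python3 st.py; python3 -c "
from h import *;from bench import r
print(rel([50,0,56],np.load('H.npy'),r.read_state()))"
```

```text
time: 2.1
ee_pos: [0.6445, 0.0023, 0.2475]
eef_rot: [0.992, 0.128, -0.0, 0.0]
ft_force: [-0.7, -0.3, 0.8]
width: 0.0523
grip_force: 0.0
t 2.1 yaw-head -0.08 TCP head mm [ 74.7  -2.  108.6] F head [-0.3 -0.1  1. ] w 52.3 g 0.0 j [ 0.35  0.43 -0.59  1.34  0.23  1.44 -1.54] tilt [-0.    -0.001 -1.   ]
[ 0.84227845 -2.0919407  58.07298668]
```

The j7 margin is on the wrong side for an anticlockwise turn, so I'll half-turn the tool first, which gives the same grasp.

```bash
python3 -m crank '[[[1,-2,0,8.5,0.2],[1,-2,0,17,0],[1,-2,0,25.5,0],[1,-2,0,34,0],[1,-2,0,42.5,0],[1,-2,0,51,0],[1,-2,0,59.5,0],[1,-2,0,68,0],[1,-2,0,76.5,0],[1,-2,0,85,0],[1,-2,0,93.5,0],[1,-2,0,102,0],[1,-2,0,110.5,0],[1,-2,0,119,0],[1,-2,0,127.5,0],[1,-2,0,136,0],[1,-2,0,144.5,0],[1,-2,0,153,0],[1,-2,0,161.5,0],[1,-2,0,170,0]]]'; python3 -m crank '[[[0,0,0,5,0],[0,0,0,10,0],[0,0,0,10,0],[0,0,0,10,0]]]' ; python3 st.py; python3 -c "
from h import *;from bench import r
print(rel([50,0,56],np.load('H.npy'),r.read_state()))"
```

```text
time: 4.1
ee_pos: [0.6368, -0.0709, 0.1959]
eef_rot: [-0.655, 0.75, 0.067, 0.062]
ft_force: [-0.1, -0.1, -0.1]
width: 0.0438
grip_force: 0.0
time: 4.5
ee_pos: [0.6267, -0.1042, 0.1687]
eef_rot: [-0.614, 0.782, 0.081, 0.073]
ft_force: [0.3, 0.2, 0.1]
width: 0.0435
grip_force: 0.0
t 4.5 yaw-head -118.8 TCP head mm [   0.3 -100.5   57.3] F head [ 0.4  0.1 -0. ] w 43.5 g 0.0 j [-0.61  0.82  1.34  1.52 -0.97  1.57 -2.6 ] tilt [ 0.015  0.215 -0.976]
[-111.76520502    8.63935127    3.46236773]
```

The direction was the opposite: a clockwise turn lowers j7, so the original orientation was the right one. I'll back out carefully.

```bash
python3 -m crank '[[[0,0,-20,-8,0],[0,0,-40,-16,0],[0,0,-40,-16,0]]]' ; python3 st.py; python3 -c "
from h import *;from bench import r
print(rel([50,0,56],np.load('H.npy'),r.read_state()))"
```

```text
time: 4.8
ee_pos: [0.6277, -0.1123, 0.211]
eef_rot: [0.719, -0.686, -0.067, -0.084]
ft_force: [-0.4, -0.5, -0.4]
width: 0.0435
grip_force: 0.0
t 4.8 yaw-head -101.96 TCP head mm [  17.7 -108.6   95.8] F head [-0.6 -0.4 -0.2] w 43.5 g 0.0 j [-0.59  0.76  1.32  1.47 -0.9   1.61 -2.36] tilt [ 0.018  0.214 -0.977]
[-108.62054367  -21.59154866   46.34944737]
```

The commanded pose keeps a 12° tilt left from the limit, because an unreachable command is approached as far as the arm can. I'll turn back and rise first. A tilt towards the head's axis would be useful here if I can get it.

```bash
python3 -m crank '[[[0,0,-20,-8,0],[0,0,-40,-16,0],[0,0,-60,-24,0],[0,0,-80,-32,0],[0,0,-100,-40,0],[0,0,-120,-48,0],[0,0,-120,-56,0],[0,0,-120,-64,0],[0,0,-120,-72,0],[0,0,-120,-80,0],[0,0,-120,-88,0],[0,0,-120,-96,0],[0,0,-120,-102,0],[0,0,-120,-102,0]]]' >/dev/null; python3 st.py; python3 -c "
from bench import r;print(r.read_state()['ee_pos'])"
```

```text
t 6.2 yaw-head -0.77 TCP head mm [  59.9 -131.4  202. ] F head [ 0.4 -0.4 -0.8] w 43.5 g 0.0 j [-0.38  0.52  1.01  1.25 -0.63  1.69 -0.78] tilt [ 0.014  0.215 -0.977]
[ 0.62518319 -0.13659683  0.32493541]
```

```bash
python3 -m crank '[[[40,20,-40,0,0],[80,40,-80,0,0],[120,60,-80,0,0],[160,80,-80,0,0],[200,100,-80,0,0],[240,120,-80,0,0],[280,140,-80,0,0],[320,160,-80,0,0]]]' >/dev/null; python3 st.py; python3 -c "
from bench import r;print(r.read_state()['ee_pos'])"
```

```text
t 7.0 yaw-head -1.48 TCP head mm [ 205.5 -221.4  172.5] F head [-0.6 -0.8 -0.6] w 43.3 g 0.0 j [ 0.19  1.05  1.11  0.16 -1.27  2.06 -1.08] tilt [ 0.015  0.208 -0.978]
[ 0.78724382 -0.18675039  0.3622677 ]
```

```bash
python3 -m crank '[[[-20,0,-45,0,0],[-40,0,-90,0,0],[-60,0,-135,0,0],[-80,0,-180,0,0],[-100,0,-225,0,0],[-120,0,-270,0,0],[-120,0,-315,0,0],[-120,0,-360,0,0]]]' >/dev/null; python3 st.py; python3 -c "
from bench import r;print(r.read_state()['ee_pos'])"
```

```text
t 7.8 yaw-head -1.91 TCP head mm [ 202.5 -265.3  261.6] F head [ 0.3 -0.2  0.8] w 43.5 g 0.0 j [ 0.27  0.96  1.1   0.16 -1.27  2.06 -1.02] tilt [ 0.125  0.187 -0.974]
[ 0.75807886 -0.23992912  0.44107911]
```

Moving up against the j6 limit tilts the tool the way I want (x component 0.015 → 0.125). I'll continue.

```bash
python3 -m crank '[[[0,0,-50,0,0],[0,0,-100,0,0],[0,0,-150,0,0],[0,0,-200,0,0],[0,0,-250,0,0],[0,0,-300,0,0],[0,0,-350,0,0],[0,0,-400,0,0]]]' >/dev/null; python3 st.py; python3 -c "
from bench import r;print(r.read_state()['ee_pos'])"
```

```text
t 8.6 yaw-head -2.61 TCP head mm [ 211.2 -268.5  345.1] F head [ 0.1 -0.3 -0.4] w 43.5 g 0.0 j [ 0.3   0.86  1.1   0.16 -1.27  2.06 -1.02] tilt [ 0.224  0.161 -0.961]
[ 0.73105073 -0.25034656  0.51990574]
```

```bash
python3 -m crank '[[[0,0,-50,0,0],[0,0,-100,0,0],[0,0,-150,0,0],[0,0,-200,0,0],[0,0,-250,0,0],[0,0,-300,0,0],[0,0,-350,0,0],[0,0,-400,0,0],[0,0,-450,0,0],[0,0,-500,0,0],[0,0,-550,0,0],[0,0,-600,0,0],[0,0,-650,0,0],[0,0,-700,0,0],[0,0,-750,0,0],[0,0,-800,0,0]]]' >/dev/null; python3 st.py; python3 -c "
from bench import r;print(r.read_state()['ee_pos'])"
```

```text
t 10.2 yaw-head -3.1 TCP head mm [ 211.4 -268.4  433.2] F head [-0.3  0.6  0.2] w 43.8 g 0.0 j [ 0.33  0.75  1.08  0.16 -1.27  2.06 -1.02] tilt [ 0.324  0.132 -0.937]
[ 0.69388285 -0.26014263  0.59917709]
```

```bash
python3 -m crank '[[[0,0,-50,0,0],[0,0,-100,0,0],[0,0,-150,0,0],[0,0,-200,0,0],[0,0,-250,0,0],[0,0,-300,0,0],[0,0,-350,0,0],[0,0,-400,0,0]]]' >/dev/null; python3 st.py; python3 -c "
from bench import r;print(r.read_state()['ee_pos'])
from h import *
s=r.read_state();z=R.from_quat(s['eef_rot']).as_matrix()[:,2];d=-headR(np.load('H.npy')[3]).as_matrix()[:,2];print(d,np.degrees(np.arccos(z@d)))"
```

```text
t 11.0 yaw-head -3.34 TCP head mm [ 203.9 -263.9  516.6] F head [ 0.6 -0.3 -0.8] w 43.3 g 0.0 j [ 0.37  0.65  1.07  0.16 -1.27  2.06 -1.02] tilt [ 0.417  0.103 -0.903]
[ 0.650882   -0.26685988  0.6708698 ]
[ 0.42374941  0.11227512 -0.89879405] 0.6879963064149641
```

The tool axis is now within 0.7° of the head's axis, so every move can be made in the head frame. Next I'll work out the approach to the blade.

```bash
cat > st.py <<'E'
from h import *
from bench import r
import sys
H=np.load('H.npy');s=r.read_state();Rh=headR(H[3])
m=(Rh.inv()*R.from_quat(s['eef_rot'])).as_matrix()
p=Rh.inv().apply(s['ee_pos']-H[:3])*1000
print('t',round(s['time'],2),'yaw',round(np.degrees(np.arctan2(m[1,0],m[0,0])),2),'tilt',m[:2,2].round(3),'TCP',p.round(1),'F',Rh.inv().apply(s['ft_force']).round(1),'T',Rh.inv().apply(s['torque']).round(2),'w',round(s['width']*1000,1),'g',round(s['grip_force'],1),'j',np.round(s['joint_positions'],2))
for a in sys.argv[1:]:
    print(a,'shift',rel(eval(a),H,s).round(1))
E
python3 st.py [50,0,110] [50,0,40]
```

```text
t 11.0 yaw -3.02 tilt [-0.01  -0.007] TCP [ 203.9 -263.9  516.6] F [ 0.6 -0.3 -0.8] T [-0.03  0.51  0.  ] w 43.3 g 0.0 j [ 0.37  0.65  1.07  0.16 -1.27  2.06 -1.02]
[50,0,110] shift [-163.7 -258.4  406.3]
[50,0,40] shift [-163.  -258.9  476.3]
```

```bash
python3 -m crank '[[[-15,-25,30,0,0],[-30,-50,60,0,0],[-45,-75,95,0,0],[-60,-100,130,0,0],[-75,-120,165,0,0],[-90,-140,200,-1,0],[-105,-160,235,-2,0],[-120,-185,270,-3,0],[-135,-210,305,-3,0],[-150,-235,335,-3,0],[-160,-250,360,-3,0],[-164,-258,385,-3,0],[-164,-258,406,-3,0],[-164,-258,406,-3,0],[-164,-258,406,-3,0]]]' >/dev/null; python3 st.py [50,0,110] [50,0,40]
```

```text
t 12.5 yaw 0.17 tilt [-0.016 -0.005] TCP [ 45.9   2.9 107.1] F [-0.7  0.4  0.2] T [ 0.02  0.51 -0.03] w 43.5 g 0.0 j [-1.16 -0.07  1.13  1.92 -0.05  0.83 -1.3 ]
[50,0,110] shift [ 4.1  2.9 -2.9]
[50,0,40] shift [ 5.2  2.5 67.1]
```

```bash
python3 -m crank '[[[4,3,0,0,-0.2],[4,3,15,0,-0.2],[5,3,30,0,-0.2],[5,3,45,0,-0.2],[5,3,56,0,-0.2],[5,3,66,0,-0.2],[5,3,66,0,-0.2],[5,3,66,0,-0.2]]]' 25 >/dev/null; python3 st.py [50,0,40]
python3 - <<'E'
from bench import r
import cv2
o=[]
im=r.camera('side')['image'][195:265,215:305,::-1];im2=r.camera('top')['image'][140:210,230:320,::-1]
cv2.imwrite('pics/p1.png',cv2.resize(cv2.hconcat([im,im2]),None,fx=4.4,fy=4.4,interpolation=cv2.INTER_CUBIC))
E
```

```text
t 13.3 yaw -0.01 tilt [-0.009 -0.008] TCP [55.  -4.7 45.5] F [-0.   0.  -0.5] T [ 0.03  0.5  -0.01] w 35.0 g 0.0 j [-1.02  0.22  1.12  1.9  -0.48  0.76 -0.97]
[50,0,40] shift [-4.9 -4.8  5.5]
```

View pics/p1.png

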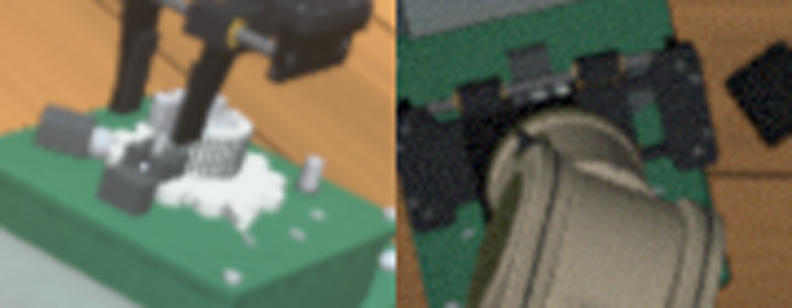

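The picture shows the two fingers straddling the blade. I'll let the arm settle, then re-measure.

```bash
python3 -m crank '[[[0,0,0,0,-0.2],[0,0,0,0,-0.2]]]' >/dev/null; python3 st.py [50,0,40]; python3 -m crank '[[[-5,-5,5,0,-0.2],[-5,-5,5,0,-0.2],[-5,-5,5,0,-0.2]]]' >/dev/null; python3 st.py [50,0,40]
```

```text
t 13.6 yaw -0.0 tilt [-0.009 -0.007] TCP [54.6 -3.8 45.1] F [1.2 0.9 0.6] T [-0.04  0.47  0.02] w 34.8 g 0.0 j [-1.02  0.22  1.12  1.91 -0.49  0.76 -0.97]
[50,0,40] shift [-4.5 -3.8  5.1]
t 13.9 yaw 0.02 tilt [-0.01  -0.007] TCP [48.8  1.5 39.4] F [ 0.4 -1.  -0. ] T [0.02 0.47 0.05] w 34.7 g 0.0 j [-1.03  0.22  1.12  1.92 -0.48  0.74 -0.97]
[50,0,40] shift [ 1.2  1.5 -0.6]
```

```bash
python3 -m crank '[[[1,1,0,0,-1],[1,1,0,0,-1],[1,1,0,0,-1],[1,1,0,0,-1],[1,1,0,0,-1],[1,1,0,0,-1]]]' 25 >/dev/null; python3 st.py
```

```text
t 14.5 yaw -0.07 tilt [-0.009 -0.01 ] TCP [50.2 -1.8 39.9] F [ 1.6 -6.3 -3.5] T [-1.19  0.19 -0.01] w 9.9 g 25.0 j [-1.02  0.22  1.12  1.92 -0.49  0.74 -0.97]
```

Gripped, 9.9 mm wide. Next I'll pull out and check.

```bash
python3 -m crank '[[[0,1,-3,0,-1],[0,2,-6,0,-1],[0,2,-9,0,-1],[0,2,-12,0,-1],[0,2,-14.5,0,-1],[0,2,-14.5,0,-1],[0,2,-14.5,0,-1]]]' 35 >/dev/null; python3 st.py
```

```text
t 15.2 yaw -0.0 tilt [-0.009 -0.008] TCP [50.1 -2.  53.9] F [ 2.2 -1.4 -9.8] T [-0.38 -0.12 -0.07] w 9.6 g 35.0 j [-1.07  0.18  1.16  1.92 -0.43  0.76 -1.01]
```

```bash
python3 -m crank '[[[0,0,0,-8,-1],[0,0,0,-16,-1],[0,0,0,-24,-1],[0,0,0,-32,-1],[0,0,0,-40,-1],[0,0,0,-48,-1],[0,0,0,-56,-1],[0,0,0,-64,-1],[0,0,0,-72,-1],[0,0,0,-80,-1],[0,0,0,-86,-1],[0,0,0,-90,-1],[0,0,0,-90,-1],[0,0,0,-90,-1]]]' >/dev/null; python3 st.py
```

```text
t 16.6 yaw 89.91 tilt [-0.014 -0.005] TCP [48.1 -0.3 53. ] F [-6.4  4.7 -9.8] T [ 1.24  1.72 -0.02] w 9.5 g 35.0 j [-0.84  0.13  0.89  1.91 -0.32  0.74  0.46]
```

```bash
python3 -m crank '[[[0,0,2,0,-1],[0,0,4,0,-1],[0,0,4.5,0,-1],[0,0,4.5,0,-1],[0,0,4.5,0,-0.4],[0,0,4.5,0,-0.4],[0,0,4.5,0,-0.4],[0,0,4.5,0,-0.4]]]' >/dev/null; python3 st.py;  python3 -m crank '[[[0,0,-15,0,-0.4],[0,0,-30,0,-0.4],[0,0,-45,0,-0.4],[0,0,-60,8,-0.4],[0,0,-60,16,-0.4],[0,0,-60,24,-0.4],[0,0,-60,24,-0.4]]]' >/dev/null; python3 st.py
python3 - <<'E'
from bench import r
import cv2
im=r.camera('side')['image'][195:265,215:305,::-1]
cv2.imwrite('pics/p2.png',cv2.resize(im,None,fx=6,fy=6,interpolation=cv2.INTER_CUBIC))
E
```

```text
t 17.4 yaw 89.94 tilt [-0.008 -0.008] TCP [51.2 -2.6 50.3] F [-0.1 -0.3  0.2] T [0.01 0.38 0.01] w 25.2 g 0.0 j [-0.84  0.14  0.89  1.91 -0.33  0.73  0.48]
t 18.1 yaw 65.82 tilt [-0.008 -0.007] TCP [ 51.4  -1.8 110.1] F [ 0.   0.4 -0.7] T [-0.    0.45  0.02] w 26.1 g 0.0 j [-0.9  -0.03  0.89  1.9  -0.11  0.83 -0.11]
```

View pics/p2.png

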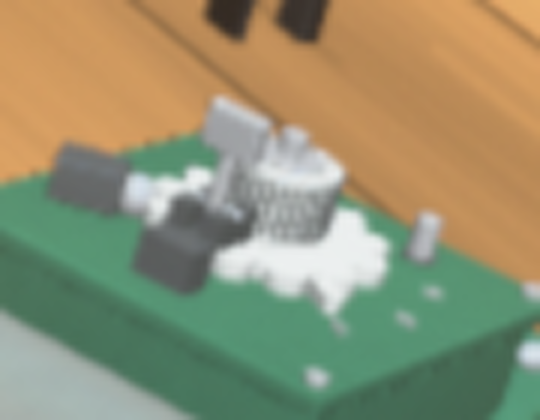

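The pin is parked: the blade is raised and crosswise, at about (237,130) in the crop. Now the collar: I'll grip it at yaw −43° and make one 90° stroke.

```bash
python3 st.py [-2,-1,110]
```

```text
t 18.15 yaw 66.13 tilt [-0.009 -0.007] TCP [ 51.2  -1.8 110. ] F [-0.7  0.9  0.6] T [-0.01  0.43 -0.04] w 26.4 g 0.0 j [-0.9  -0.03  0.89  1.9  -0.11  0.83 -0.11]
[-2,-1,110] shift [-20.8 -49.    0.4]
```

```bash
python3 -m crank '[[[-10,-25,0,8,0],[-21,-49,0,16,0.6],[-21,-49,0,24,0.6],[-21,-49,0,32,0.6],[-21,-49,0,40,0.6],[-21,-49,0,48,0.6],[-21,-49,0,56,0.6],[-21,-49,0,64,0.6],[-21,-49,0,72,0.6],[-21,-49,0,80,0.6],[-21,-49,0,88,0.6],[-21,-49,0,96,0.6],[-21,-49,0,104,0.6],[-21,-49,0,109,0.6],[-21,-49,0,109,0.6],[-21,-49,0,109,0.6],[-21,-49,0,109,0.6]]]' >/dev/null; python3 st.py [-2,-1,22]
```

```text
t 19.85 yaw -42.81 tilt [-0.009 -0.007] TCP [ -2.5  -0.8 110.1] F [0.5 0.5 0.3] T [ 0.03  0.51 -0.07] w 69.7 g 0.0 j [-0.66 -0.12  0.63  2.02 -0.04  0.78 -2.05]
[-2,-1,22] shift [ 0.7 -1.2 88.1]
```

```bash
python3 -m crank '[[[0,0,15,0,0.6],[0,0,30,0,0.6],[0,0,45,0,0.6],[0,0,60,0,0.6],[0,0,72,0,0.6],[0,0,82,0,0.6],[0,0,87,0,0.6],[0,0,87,0,0.6]]]' 40 >/dev/null; python3 st.py [-2,-1,22];  python3 -m crank '[[[0,0,0,0,0],[0,0,0,0,-1],[0,0,0,0,-1],[0,0,0,0,-1],[0,0,0,0,-1],[0,0,0,0,-1]]]' 40 >/dev/null; python3 st.py
```

```text
t 20.65 yaw -42.91 tilt [-0.011 -0.007] TCP [-3.7 -1.2 22.7] F [-0.1 -0.9  0.5] T [0.07 0.49 0.01] w 69.3 g 0.0 j [-0.65  0.1   0.68  2.04 -0.29  0.62 -1.84]
[-2,-1,22] shift [ 1.1 -1.3  0.7]
t 21.25 yaw -43.02 tilt [-0.009 -0.007] TCP [-3.1 -1.4 23.5] F [-1.4 -0.3  7.7] T [0.2  0.8  0.06] w 49.3 g 40.0 j [-0.65  0.09  0.68  2.04 -0.29  0.62 -1.84]
```

```bash
python3 -m crank '[[[0,0,0,-6,-1],[0,0,0,-12,-1],[0,0,0,-18,-1],[0,0,0,-24,-1],[0,0,0,-30,-1],[0,0,0,-36,-1],[0,0,0,-42,-1],[0,0,0,-48,-1]]]' >/dev/null; python3 st.py;  python3 -m crank '[[[0,0,0,-6,-1],[0,0,0,-12,-1],[0,0,0,-18,-1],[0,0,0,-24,-1],[0,0,0,-30,-1],[0,0,0,-36,-1],[0,0,0,-42,-1],[0,0,0,-43,-1],[0,0,0,-43,-1],[0,0,0,-43,-1]]]' >/dev/null; python3 st.py
```

```text
t 22.05 yaw 5.16 tilt [-0.009 -0.008] TCP [-3.4 -2.3 23.5] F [-3.2 -1.2  7.5] T [-0.91  1.01 -0.24] w 49.6 g 40.0 j [-0.58  0.09  0.6   2.04 -0.28  0.62 -1.02]
t 23.05 yaw 47.76 tilt [-0.008 -0.009] TCP [-2.9 -2.8 23.5] F [-0.3 -5.6  1.5] T [-1.92 -0.18 -0.18] w 49.0 g 40.0 j [-0.52  0.09  0.54  2.03 -0.27  0.61 -0.28]
```

Turned 90.8° with little load. I'll open, rise and look.

```bash
python3 -m crank '[[[0,0,0,0,0.4],[0,0,0,0,0.5],[0,0,0,0,0.5],[0,0,0,0,0.5],[0,0,-20,0,0.5],[0,0,-40,0,0.5],[0,0,-60,0,0.5],[0,0,-80,0,0.5],[0,0,-90,0,0.5],[0,0,-90,0,0.5]]]' >/dev/null; python3 st.py [48,-1.5,108]
python3 - <<'E'
from bench import r
import cv2
im=r.camera('side')['image'][200:260,220:305,::-1]
cv2.imwrite('pics/p3.png',cv2.resize(im,None,fx=8,fy=8,interpolation=cv2.INTER_CUBIC))
E
```

```text
t 24.05 yaw 47.99 tilt [-0.007 -0.007] TCP [ -1.6  -0.6 114.1] F [0.3 0.1 0.3] T [-0.13  0.45  0.02] w 65.5 g 0.0 j [-0.54 -0.12  0.52  2.02 -0.06  0.79 -0.45]
[48,-1.5,108] shift [32.6 37.5  5.8]
```

View pics/p3.png

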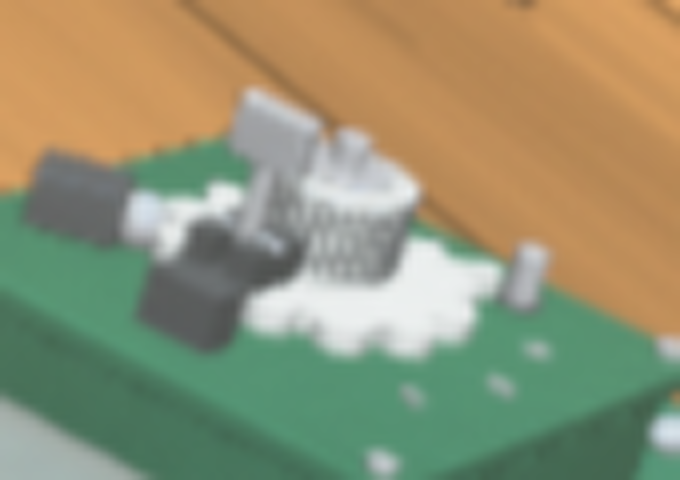

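The pointer at about (490,275) now reaches the tall plug at (525,280), and the pin is still parked. Next I'll regrip the blade.

```bash
python3 -m crank '[[[16,19,6,-8,0],[33,37,6,-16,-0.3],[33,37,6,-24,-0.3],[33,37,6,-32,-0.3],[33,37,6,-40,-0.3],[33,37,6,-42,-0.3],[33,37,6,-42,-0.3],[33,37,6,-42,-0.3]]]' 35 >/dev/null; python3 st.py [49,-1.5,50]
```

```text
t 24.9 yaw 89.93 tilt [-0.011 -0.007] TCP [ 46.5  -0.8 105.8] F [0.4 0.6 0.1] T [-0.02  0.41 -0.01] w 30.8 g 0.0 j [-0.57 -0.01  0.56  1.9  -0.13  0.82  0.32]
[49,-1.5,50] shift [-0.3  3.1 55.8]
```

```bash
python3 -m crank '[[[0,1,15,0,-0.3],[0,1,30,0,-0.3],[0,1,43,0,-0.3],[0,1,53,0,-0.3],[0,1,56,0,-0.3],[0,1,56,0,-0.3]]]' >/dev/null; python3 st.py; python3 -m crank '[[[0,0,0,0,-1],[0,0,0,0,-1],[0,0,0,0,-1],[0,0,0,0,-1],[0,0,-2,0,-1],[0,0,-4,0,-1],[0,0,-5,0,-1],[0,0,-5,0,-1],[0,0,-5,0,-1]]]' 35 >/dev/null; python3 st.py
```

```text
t 25.5 yaw 89.98 tilt [-0.01  -0.007] TCP [47.2 -1.5 50.3] F [-0.3 -0.2  0.4] T [-0.04  0.4   0.02] w 30.4 g 0.0 j [-0.56  0.11  0.57  1.91 -0.25  0.72  0.41]
t 26.4 yaw 90.01 tilt [-0.009 -0.008] TCP [47.7 -1.3 55.4] F [ 3.4 -0.9 -9.4] T [-0.29 -0.52  0.04] w 9.7 g 35.0 j [-0.56  0.1   0.57  1.91 -0.24  0.73  0.4 ]
```

```bash
python3 -m crank '[[[0,0,0,8,-1],[0,0,0,16,-1],[0,0,0,24,-1],[0,0,0,32,-1],[0,0,0,40,-1],[0,0,0,48,-1],[0,0,0,56,-1],[0,0,0,64,-1],[0,0,0,72,-1],[0,0,0,80,-1],[0,0,0,87,-1],[0,0,0,90,-1],[0,0,0,90,-1]]]' >/dev/null; python3 st.py; python3 -m crank '[[[0,0,3,0,-1],[0,0,6,0,-1],[0,0,9,0,-1],[0,0,12,0,-1],[0,0,13,0,-1],[0,0,13,0,-1]]]' >/dev/null; python3 st.py
```

```text
t 27.7 yaw -0.12 tilt [-0.007 -0.009] TCP [48.5 -2.  55.8] F [ 4.7 -2.9 -9.3] T [-0.69 -0.86  0.  ] w 9.7 g 35.0 j [-0.68  0.1   0.71  1.91 -0.26  0.73 -1.15]
t 28.3 yaw -0.01 tilt [-0.007 -0.009] TCP [48.5 -2.1 42.9] F [ 4.3 -2.4 -6.5] T [-0.45 -0.66  0.03] w 9.6 g 35.0 j [-0.67  0.14  0.7   1.91 -0.3   0.71 -1.12]
```

Following the spring down with no resistance; release, rise and look.

```bash
python3 -m crank '[[[0,0,0,0,-0.3],[0,0,0,0,-0.3],[0,0,0,0,-0.3],[0,0,0,0,-0.3],[0,0,-20,0,-0.3],[0,0,-40,0,-0.3],[0,0,-60,0,-0.3],[0,0,-80,0,-0.3],[0,0,-80,0,-0.3],[0,0,-80,0,-0.3]]]' >/dev/null; python3 st.py
python3 - <<'E'
from bench import r
import cv2
im=r.camera('side')['image'][200:260,220:305,::-1]
cv2.imwrite('pics/p4.png',cv2.resize(im,None,fx=8,fy=8,interpolation=cv2.INTER_CUBIC))
E
```

```text
t 29.3 yaw -0.0 tilt [-0.009 -0.006] TCP [ 48.3  -0.6 122.6] F [-0.5  0.3 -0. ] T [0.04 0.51 0.04] w 30.6 g 0.0 j [-0.72 -0.05  0.7   1.9  -0.09  0.85 -1.28]
```

View pics/p4.png

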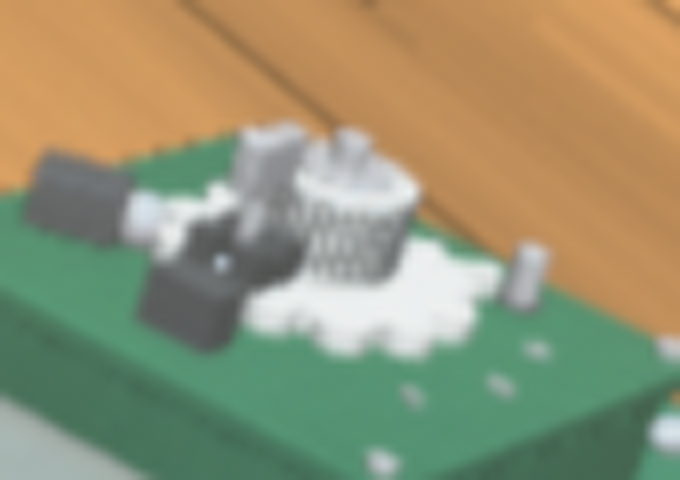

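The blade's top is back at pixel (254,216), as at the start, so the pin is home. The pointer is at the plug, and the gripper is clear.

```bash
python3 -c "
from bench import r;print(r.close_job())"
```

```text
the job is handed in; nothing more can be done
None
```

The job is handed in at about 29 s; I saw no verdict, but the last picture shows the collar's pointer at the tall plug (3 clicks), the pin home with its handle turned back, and the gripper clear of everything.

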